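# Put returned drive spares back into their stock bins

### The job

Put the five spares lying on the black mat back into stock: each goes into the empty front compartment of the blue bin whose back compartment already holds parts of the same kind and size. Set each one down on the bin's floor the way it stands now (flat, the pillow block on its foot), the two small bearings side by side and not stacked. Never drop a part, and leave the grease tin standing where it is.

Things in the scene. Friction and masses are not known exactly. Their poses are not given: they have to be found in the camera images.
- bearing_large: Large ball bearing, bright steel rings with grey shields: 62 mm outside diameter, 30 mm bore, 16 mm high. Lies flat; origin: centre of its underside, z up along its axis. Grip it across its outside; do not reach into the bore. Mass about 0.2 kg. Starts on the black 3 mm rubber mat before the bins.
- bearing_small_a: Small ball bearing, same make: 40 mm outside diameter, 17 mm bore, 12 mm high. Lies flat; origin: centre of its underside, z up along its axis. Grip it across its outside; do not reach into the bore. Mass about 0.07 kg. Starts on the black 3 mm rubber mat before the bins.
- bearing_small_b: A second small ball bearing, identical to bearing_small_a. Starts on the black 3 mm rubber mat before the bins.
- pillow_block: Small light-grey cast pillow block, standing on its foot: foot 71 mm long (x), 16 mm wide (y), 9 mm high; round housing in the middle, 36 mm diameter, 16 mm thick (y), top at 38 mm. Origin: centre of its underside, z up. Grip it across its 16 mm thickness (y). Mass about 0.13 kg. Starts on the black 3 mm rubber mat before the bins.
- sprocket: Dark steel chain sprocket lying flat, boss up: toothed disc 61 mm diameter and 7 mm thick below, round boss 40 mm diameter on top of it reaching to 28 mm height. Origin: centre of its underside, z up along its axis. The boss is the handy grip. Mass about 0.3 kg. Starts on the black 3 mm rubber mat before the bins.
- bin_bearing_large: Fixed blue bin with three large 62 mm bearings lying flat in its back compartment. Origin: under the centre of its empty FRONT compartment, at the bin's underside; x points from front lip to back (away from the robot, within 0.1 rad), z up. Front compartment inside: 100 mm (x) by 130 mm (y). Heights over the origin: floor 4 mm, front lip 28, side walls 50, divider 42; walls 3 mm thick. Bins alike, in a row, 10 to 40 mm apart.
- bin_bearing_small: Fixed blue bin with five small 40 mm bearings lying flat in its back compartment. Origin: under the centre of its empty FRONT compartment, at the bin's underside; x points from front lip to back (away from the robot, within 0.1 rad), z up. Front compartment inside: 100 mm (x) by 130 mm (y). Heights over the origin: floor 4 mm, front lip 28, side walls 50, divider 42; walls 3 mm thick. Bins alike, in a row, 10 to 40 mm apart.
- bin_pillow_block: Fixed blue bin with four pillow blocks standing in a row in its back compartment. Origin: under the centre of its empty FRONT compartment, at the bin's underside; x points from front lip to back (away from the robot, within 0.1 rad), z up. Front compartment inside: 100 mm (x) by 130 mm (y). Heights over the origin: floor 4 mm, front lip 28, side walls 50, divider 42; walls 3 mm thick. Bins alike, in a row, 10 to 40 mm apart.
- bin_sprocket: Fixed blue bin with two sprockets lying flat, boss up in its back compartment. Origin: under the centre of its empty FRONT compartment, at the bin's underside; x points from front lip to back (away from the robot, within 0.1 rad), z up. Front compartment inside: 100 mm (x) by 130 mm (y). Heights over the origin: floor 4 mm, front lip 28, side walls 50, divider 42; walls 3 mm thick. Bins alike, in a row, 10 to 40 mm apart.
- grease_tin: Bystander: round grease tin standing beside the mat, 72 mm diameter, 75 mm high. Origin: centre of its underside.
Not all that is in view belongs to the job. What is shaped like the sprocket but orange, red or yellow is not meant.

How it is judged (in metres and radians):
At the end, for the whole second after the job is handed in: Each of the five spares stands on the floor of the front compartment of the bin that holds its own kind: its origin inside that compartment, less than 5 mm above the floor, tilted less than 0.12 rad from how it stood, released and at rest (x of bearing_large in the frame of bin_bearing_large between -0.05 and 0.05 m and y of bearing_large in the frame of bin_bearing_large between -0.065 and 0.065 m and z of bearing_large in the frame of bin_bearing_large between 0 and 0.009 m and angle between each of bearing_large, bearing_small_a, bearing_small_b, pillow_block, sprocket's own z axis and vertical below 0.12 rad and linear speed of each of bearing_large, bearing_small_a, bearing_small_b, pillow_block, sprocket below 0.02 m/s and angular speed of each of bearing_large, bearing_small_a, bearing_small_b, pillow_block, sprocket below 0.2 rad/s and x of bearing_small_a in the frame of bin_bearing_small between -0.05 and 0.05 m and y of bearing_small_a in the frame of bin_bearing_small between -0.065 and 0.065 m and z of bearing_small_a in the frame of bin_bearing_small between 0 and 0.009 m and x of bearing_small_b in the frame of bin_bearing_small between -0.05 and 0.05 m and y of bearing_small_b in the frame of bin_bearing_small between -0.065 and 0.065 m and z of bearing_small_b in the frame of bin_bearing_small between 0 and 0.009 m and x of pillow_block in the frame of bin_pillow_block between -0.05 and 0.05 m and y of pillow_block in the frame of bin_pillow_block between -0.065 and 0.065 m and z of pillow_block in the frame of bin_pillow_block between 0 and 0.009 m and x of sprocket in the frame of bin_sprocket between -0.05 and 0.05 m and y of sprocket in the frame of bin_sprocket between -0.065 and 0.065 m and z of sprocket in the frame of bin_sprocket between 0 and 0.009 m); the robot touches nothing.
It fails at once if a part was dropped (fell free by more than about 18 mm, 0.6 m/s) ((linear speed of bearing_large above 0.6 m/s and height (world z) of bearing_large below 0.06 m and contact force between the fingers and bearing_large below 0.05 N) or (linear speed of bearing_small_a above 0.6 m/s and height (world z) of bearing_small_a below 0.06 m and contact force between the fingers and bearing_small_a below 0.05 N) or (linear speed of bearing_small_b above 0.6 m/s and height (world z) of bearing_small_b below 0.06 m and contact force between the fingers and bearing_small_b below 0.05 N) or (linear speed of pillow_block above 0.6 m/s and height (world z) of pillow_block below 0.06 m and contact force between the fingers and pillow_block below 0.05 N) or (linear speed of sprocket above 0.6 m/s and height (world z) of sprocket below 0.06 m and contact force between the fingers and sprocket below 0.05 N)).
It fails at once if the grease tin was shifted by more than 20 mm (distance of grease_tin from where it was at the start of the episode above 0.02 m).
It also fails if it takes over 125 s, if anything falls off the work surface, if the arm or the gripper's body presses on something with over 40 N, if the wrist force passes 120 N, or if a joint passes its speed limit or range.

### The arm

A 6-joint arm with a two-finger parallel gripper is mounted at the origin on the work surface. World frame = base frame: x ahead of the robot, y to its left, z up, the work surface at z = 0. Lengths are in mm, angles in rad, forces in N, time in s.
With the tool pointing down it reaches from about 300 to 950 mm from the base axis. Payload 3.1 kg.
Tool frame: the origin (TCP) lies between the finger pads; the fingertips stand 22 mm ahead of it and the grasp point (between the pads) lies 3 mm ahead of it; z points along the fingers, y is the line along which they close (so a half turn about z gives the same grasp; the last joint's range is limited). The gripper opens to 85 mm and grips with 20 to 120 N. Pads are 22 mm wide; open, the fingers measure 114 mm over their backs; the gripper's body (76 mm by 85 mm) begins 54 mm behind the grasp point. The pads swing forward as they close: fully open they stand 13 mm farther back than shut.
Start: joints at [-1.36, 0.308, 1.634, -0, 1.2, -0.07], TCP at [173.176, -600.535, 253.272] pointing down, gripper open.
Joint ranges: [-3.06, 3.06], [-0.79, 1.96], [0.05, 2.63], [-1.19, 4.34], [0.05, 2.64], [-2.94, 2.94]. Speed limits (rad/s): [2.79, 2.79, 3.14, 3.14, 3.14, 3.14].

### API

Orientations are given as a 3x3 rotation matrix whose columns are the frame's x, y, z axes.
In Python, from cell import r, kinematics, eyes gives the robot as it stands. Calls block until the motion is done:
- r.reach(position, orientation): joint-space move of the TCP to a pose.
- r.servo_line(position, rot=None, velocity=150, guard=None): straight line of the TCP; rot=None keeps the orientation; velocity is the mean speed in mm/s. With guard (N) it stops when the force on the tool has changed by that much, and returns True; else False.
- r.goto_joints(angles): joint-space move.
- r.gripper_open() and r.gripper_close(force=None): open the fingers fully, or close them until they stop; force is the grip in N (None keeps the last).
- r.pause(seconds).
- kinematics.ik(position, orientation): joint angles nearest the present ones, or None.
- r.observe(): the state.
- eyes.grab_frame(name): name is "scene" or "side" or "wrist"; returns a dict with "color" (480x640x3 uint8, blue, green, red), "camera_matrix" (3x3 intrinsics, pixels), "dist_coeffs" ([k1, k2, p1, p2, k3] as OpenCV has them; the pictures are not rectified), "rvec" (rotation vector, rad) and "tvec" (3), from world to camera coordinates, as OpenCV has them. Camera axes: x right, y down, z forward; pixel columns grow to the right and rows downward; lengths in mm; the calibration is good to about 2 mm. A picture is of the moment at which its call begins. There is no depth.
A pose or a line that the arm cannot do raises r.PlanningError and nothing moves.
- r.close_job(): hands the job in; it is judged then, once.
The state is a dict: "time_s": time; "joints": joint angles; "dq": joint speeds; "joint_efforts": joint torques, N m; "tool_pos": TCP position; "tcp_rot": TCP orientation; "contact_force": force on the tool from outside, world axes, zero at the start; "moment": the same for the moment, N m; "finger_gap": finger opening in mm; "grasp_force": force on a finger pad.
Only numpy, scipy, OpenCV 4.12 (cv2) and the standard library are available. Lean on these libraries where they do the work, as an engineer would, in place of code of your own. Each camera call takes 0.05 s, during which the arm holds its last target. There are 200 camera calls.

## Working session

There is one attempt and no reset: what is moved stays moved. The work goes in short steps, each a Python script; the robot and the scene stay as the last script left them, time stands still between calls to the robot, and variables do not carry over. Pictures are saved under pics/ and viewed, at most 14 in all, crops included, and the job is handed in when it is done.

```bash
ls; mkdir -p pics
python3 - <<'E'
from cell import r,kinematics,eyes
import cv2,pickle
d={}
for n in("scene","side","wrist"):
    f=eyes.grab_frame(n); d[n]=f; cv2.imwrite(f"pics/{n}0.png",f["color"])
    R=cv2.Rodrigues(f["rvec"])[0]; print(n,(-R.T@f["tvec"].reshape(3)).round(),R[2].round(2),f["camera_matrix"][0][0],f["dist_coeffs"])
pickle.dump(d,open("f0.pkl","wb"))
print(r.observe())
E
```

```text
pics
scene [1451. -296.  921.] [-0.76  0.18 -0.63] 581.168186379091 [-0.15540195  0.          0.          0.          0.        ]
side [-35. 641. 771.] [ 0.42 -0.62 -0.67] 466.9421528309205 [-0.09861737  0.          0.          0.          0.        ]
wrist [ 236. -582.  372.] [-0.25 -0.07 -0.97] 364.46264963461704 [-0.05861961  0.          0.          0.          0.        ]
{'time_s': 0.15, 'joints': array([-1.35969064e+00,  3.08843905e-01,  1.63486467e+00, -1.73663153e-05,
        1.19971440e+00, -6.97253954e-02]), 'dq': array([-0.00087185, -0.00187713, -0.00454121, -0.00020473, -0.00051102,
        0.00046225]), 'joint_efforts': array([ 8.03990188e-04, -4.15801406e+01, -2.77146792e+01, -2.17769747e-05,
        6.06570306e-03, -1.55371993e-05]), 'tool_pos': array([ 173.04978603, -599.94335259,  252.30067616]), 'tcp_rot': array([[ 9.60823705e-01,  2.77159968e-01, -3.99353400e-04],
       [ 2.77160233e-01, -9.60822051e-01,  1.78630006e-03],
       [ 1.11383314e-04, -1.82700432e-03, -9.99998325e-01]]), 'contact_force': array([-0.42092293,  0.01991815,  0.65011006]), 'moment': array([0.04921026, 0.00521763, 0.03045613]), 'grasp_force': 0.0, 'finger_gap': 85.43282916940557}
```

View pics/scene0.png

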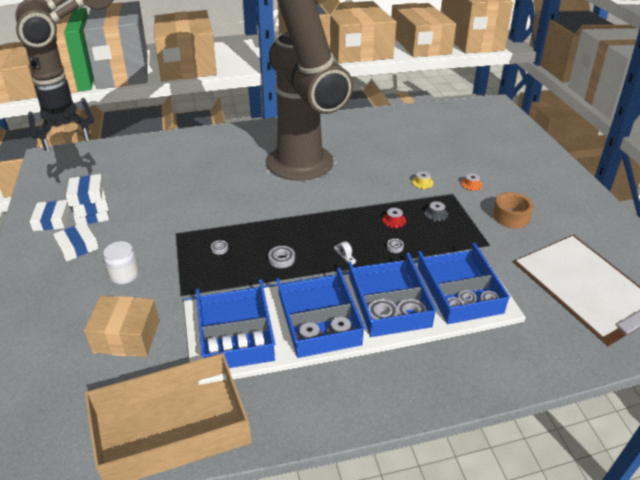

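View pics/side0.png

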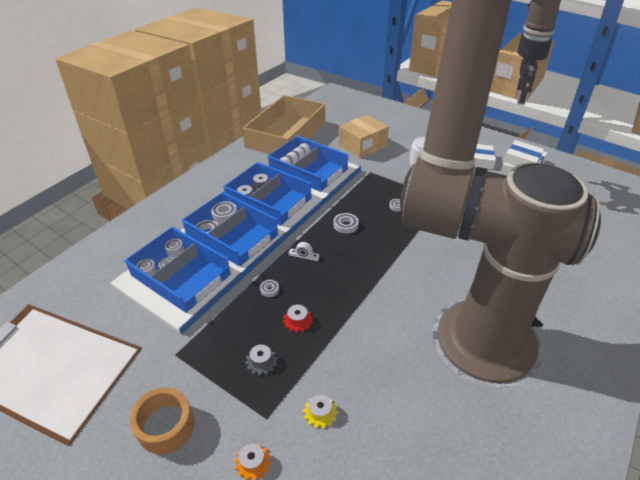

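The scene shows, on the mat: small bearings at (220,246) and (396,245), the large bearing at (282,257), the pillow block at (346,252) and the dark sprocket at (437,210). The red sprocket at (395,217) and the yellow and orange ones at (423,180) and (472,182) are decoys. The bins, left to right, hold pillow blocks (235,325), sprockets (320,315), large bearings (393,297) and small bearings (462,285). They stand on a white board of unknown height.

```bash
cat > h.py <<'E'
import numpy as np,cv2
from cell import r,kinematics,eyes
def ray(f,uv):
    K=np.array(f["camera_matrix"]);D=np.array(f["dist_coeffs"])
    R=cv2.Rodrigues(np.array(f["rvec"]))[0];c=-R.T@np.array(f["tvec"]).reshape(3)
    p=cv2.undistortPoints(np.array(uv,float).reshape(-1,1,2),K,D).reshape(-1,2)
    return c,np.c_[p,np.ones(len(p))]@R
def onplane(f,uv,z):
    c,d=ray(f,uv); return c+d*((z-c[2])/d[:,2])[:,None]
def cross(f,u,g,v):
    c1,d1=ray(f,u);c2,d2=ray(g,v);out=[]
    for a,b in zip(d1,d2):
        s=np.linalg.lstsq(np.c_[a,-b],c2-c1,rcond=None)[0]
        p,q=c1+s[0]*a,c2+s[1]*b; out.append([*((p+q)/2),np.linalg.norm(p-q)])
    return np.array(out)
def down(yaw):  # y (closing) axis direction = yaw in world
    y=np.array([np.cos(yaw),np.sin(yaw),0]);z=np.array([0,0,-1.]);return np.c_[np.cross(y,z),y,z]
E
python3 - <<'E'
from h import *
import pickle
d=pickle.load(open("f0.pkl","rb"));s,e=d["scene"],d["side"]
np.set_printoptions(suppress=True,precision=0)
print(onplane(s,[(220,246),(282,257),(346,255),(396,245),(437,214),(395,220),(120,265),(513,210)],15))
# bin near outer top corners: pillow-bin right back, small-bin ; board corners
print(cross(s,[(505,287),(273,344),(521,319)],e,[(128,262),(306,139),(115,283)]))
print(cross(s,[(437,206),(396,245),(282,257),(346,247)],e,[(260,352),(269,288),(346,223),(304,249)]))
for yaw in (0,np.pi/2):
  for x in (400,450,500):print(x,yaw,kinematics.ik([x,0,430],down(yaw)))
E
```

```text
[[ 354. -272.   15.]
 [ 428. -133.   15.]
 [ 456.   16.   15.]
 [ 448.  145.   15.]
 [ 354.  292.   15.]
 [ 353.  176.   15.]
 [ 369. -512.   15.]
 [ 384.  501.   15.]]
[[ 698.  300.   72.    3.]
 [ 685. -247.   78.  117.]
 [ 739.  330.    7.    2.]]
[[ 342.  294.   32.    2.]
 [ 442.  146.   10.    3.]
 [ 420. -133.   10.    3.]
 [ 441.   19.   28.    3.]]
400 0 [-0. -0.  2. -0.  2. -0.]
450 0 [-0. -0.  2. -0.  2. -0.]
500 0 [-0. -0.  2. -0.  2. -0.]
400 1.5707963267948966 [-0. -0.  2. -0.  2. -2.]
450 1.5707963267948966 [-0. -0.  2. -0.  2. -2.]
500 1.5707963267948966 [-0. -0.  2. -0.  2. -2.]
```

Run:
```python
from h import *
import pickle
W=[]
for y in (-180,0,180):
    r.reach([440,y,380],down(-np.pi/2)); r.pause(.2)
    f=eyes.grab_frame("wrist");W.append(f)
    R=cv2.Rodrigues(f["rvec"])[0];print((-R.T@f["tvec"].reshape(3)).round(),R.round(2).tolist(),r.observe()["time_s"])
    cv2.imwrite(f"pics/w{len(W)}.png",f["color"])
pickle.dump(W,open("w.pkl","wb"))
```

```text
[ 505. -181.  499.] [[-0.0, -1.0, 0.0], [-0.97, 0.0, 0.26], [-0.26, -0.0, -0.97]] 2.2667
[505.  -1. 500.] [[-0.0, -1.0, 0.0], [-0.97, 0.0, 0.26], [-0.26, -0.0, -0.97]] 3.2667
[505. 178. 500.] [[-0.0, -1.0, 0.0], [-0.97, 0.0, 0.26], [-0.26, -0.0, -0.97]] 4.2667
```

View pics/w1.png

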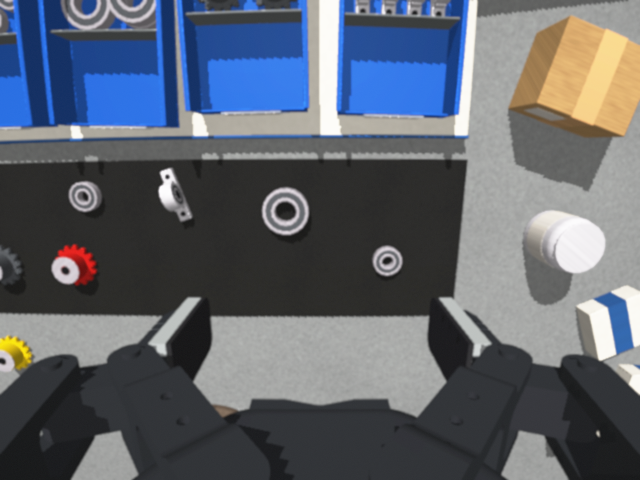

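View pics/w3.png

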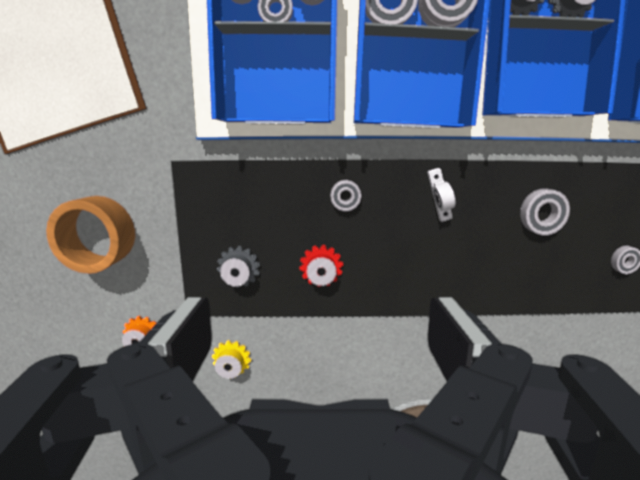

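w1 shows the pillow block at (173,195), the large bearing at (286,211), small bearings at (85,197) and (387,261), and bins for sprockets (248,85) and pillow blocks (400,85). w3 shows the dark sprocket at (237,268), a decoy red one at (321,268), a small bearing at (346,195), and bins for small bearings (272,90) and large bearings (420,90). Next I'll measure the parts by mask and check the choice and the bin corners in one crop.

Run:
```python
from h import *
import pickle
W=pickle.load(open("w.pkl","rb"))
np.set_printoptions(suppress=True,precision=1)
for i,f in enumerate(W):
    im=f["color"];hsv=cv2.cvtColor(im,cv2.COLOR_BGR2HSV)
    m=((hsv[...,2]>80)).astype(np.uint8)*255
    m[:158]=0;m[310:]=0
    m=cv2.morphologyEx(m,cv2.MORPH_CLOSE,np.ones((3,3)))
    for c in cv2.findContours(m,cv2.RETR_EXTERNAL,cv2.CHAIN_APPROX_NONE)[0]:
        a=cv2.contourArea(c)
        if not 150<a<4000: continue
        (u,v),rad=cv2.minEnclosingCircle(c); rc=cv2.minAreaRect(c)
        p=onplane(f,[(u,v)],12)[0]; e=onplane(f,[(u+rad,v)],12)[0]
        b=cv2.boxPoints(rc); q=onplane(f,b,12)
        k=hsv[int(v),int(u)]
        print(i,(round(u),round(v)),int(a),p[:2],"diam",2*np.linalg.norm(e-p),"rect",np.linalg.norm(q[1]-q[0]),np.linalg.norm(q[2]-q[1]),k)
a=W[0]["color"][0:120,170:490];b=W[2]["color"][0:120,190:510]
cv2.imwrite("pics/c1.png",cv2.resize(np.vstack([a,b]),(800,600),interpolation=cv2.INTER_CUBIC))
```

```text
0 (188, 303) 185 [285.5  11. ] diam 39.74247923453058 rect 35.45824805146157 19.080751950166132 [ 68   5 196]
0 (387, 260) 708 [ 351.1 -275.7] diam 44.14815730202111 rect 41.81877267734611 44.25147869613759 [45 20 26]
0 (74, 266) 1376 [341.2 175.1] diam 70.407214569171 rect 68.04537049284336 62.919922439578755 [150   8 211]
0 (285, 211) 1773 [ 421.1 -134.7] diam 66.18433434474828 rect 62.64190727405022 65.69516697697509 [30  9 29]
0 (84, 195) 773 [444.3 141.3] diam 48.048672452223755 rect 45.824147319694276 41.546174637807276 [15 18 28]
0 (176, 194) 967 [444.5  12.4] diam 77.33298207712434 rect 33.762076654052244 73.40286308577583 [135   9  58]
1 (450, 304) 201 [ 284.8 -193.4] diam 40.741589369988056 rect 18.398635361503768 41.216282823563084 [ 72   6 215]
1 (188, 304) 197 [285.5 189.6] diam 40.45785351709647 rect 41.13822995094119 17.36128637787867 [ 75   5 214]
1 (114, 268) 1019 [340.2 294.2] diam 65.75949763705289 rect 68.44123868167223 52.212886901379626 [150   4 228]
1 (511, 259) 723 [ 352.3 -274.8] diam 47.782480370624164 rect 41.60986535481897 48.22966919523109 [30  7 37]
1 (1
[... 613 characters left out ...]
72029356176 53.32839943920763 [154   9 200]
2 (627, 259) 627 [ 352.2 -274. ] diam 50.77498736084979 rect 43.41737301826486 46.19676013709256 [158  10  99]
2 (321, 265) 1326 [344.2 175.9] diam 62.72107515031728 rect 62.59007959527475 60.37011935898101 [159  12 207]
2 (545, 210) 1770 [ 423.4 -134.5] diam 73.70824659463642 rect 63.791302535352045 71.34996579865303 [20 28 27]
2 (345, 195) 754 [443.3 143.1] diam 43.01882994732048 rect 41.06783678581573 41.75454307125603 [30 10 25]
2 (440, 194) 782 [444.8  16.2] diam 74.34180962798324 rect 27.872080102033976 73.85325340636591 [140   5 151]
2 (523, 160) 490 [490.2 -93.8] diam 336.65591938063744 rect 324.3526371638585 6.888468569768143 [ 30   2 106]
```

View pics/c1.png

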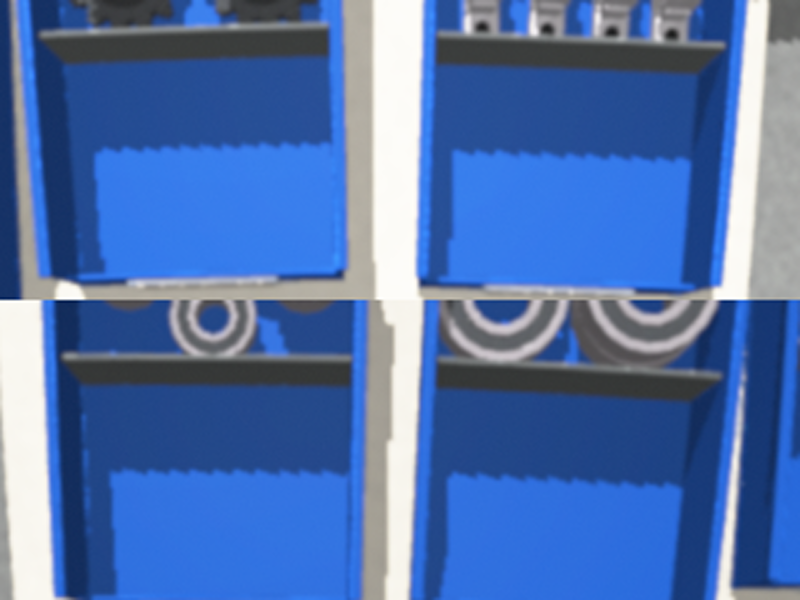

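The crop confirms which bin holds which kind. The divider top edges are clear: sprocket (186,13)-(301,10) and pillow (345,14)-(460,18) in w1, small (215,22)-(330,22) and large (364,25)-(479,30) in w3. Each is 130 mm long, which gives a check on height.

Run:
```python
from h import *
import pickle
from scipy.optimize import brentq
W=pickle.load(open("w.pkl","rb"));np.set_printoptions(suppress=True,precision=3)
B=dict(spr=(0,(186,13.2),(301.2,10.4)),pil=(0,(344.8,14.4),(460,18)),sml=(2,(214.8,22),(330.4,22)),lrg=(2,(364.4,24.8),(478.8,30.4)))
for k,(i,a,b) in B.items():
    f=W[i];L=lambda z:np.linalg.norm(np.subtract(*onplane(f,[a,b],z)))-130
    zz=brentq(L,0,150)
    for zd in (52,62,):
        p,q=onplane(f,[a,b],zd);t=(p-q)/np.linalg.norm(p-q);n=np.array([t[1],-t[0],0])
        c=(p+q)/2-50*n; print(k,"z130",round(zz,1),zd,"c",c[:2],"yaw",np.arctan2(n[1],n[0]),L(zd))
# lip corners at z=board(20)+28
c=lambda o,u,v:(o+u/2.5,v/2.5)
print(onplane(W[0],[c(170,40,277),c(170,343,272),c(170,420,286),c(170,718,290)],48)[:,:2])
print(onplane(W[2],[c(190,58,297),c(190,360,297)],48)[:,:2])
# lip label/board corners seen in w1 and w2? board left front corner, blue edge
```

```text
spr z130 48.8 52 c [603.129 -96.599] yaw 0.006443741442502683 -0.9249923938437519
spr z130 48.8 62 c [599.816 -98.486] yaw 0.006443741442501799 -3.8103316148373807
pil z130 50.7 52 c [ 598.666 -273.424] yaw -0.012063554512579792 -0.38593028853318856
pil z130 50.7 62 c [ 595.453 -271.337] yaw -0.012063554512580076 -3.2833196892158014
sml z130 50.4 52 c [593.138 230.712] yaw -0.010545336540021112 -0.45790273185389196
sml z130 50.4 62 c [590.061 229.557] yaw -0.010545336540020395 -3.3510063534792494
lrg z130 53.2 52 c [587.982  63.535] yaw -0.026569862134571336 0.36119881269038956
lrg z130 53.2 62 c [585.02   66.131] yaw -0.02656986213457117 -2.5501980564195605
[[ 547.776  -22.849]
 [ 548.762 -166.633]
 [ 542.448 -202.901]
 [ 541.846 -344.92 ]]
[[539.193 304.053]
 [538.253 160.58 ]]
```

Run:
```python
from h import *
import pickle
W=pickle.load(open("w.pkl","rb"));np.set_printoptions(suppress=True,precision=1)
def st(i,j,u,v,h=7):
    a,b=[cv2.cvtColor(W[k]["color"],cv2.COLOR_BGR2GRAY) for k in(i,j)]
    u0,v0=max(u-h,0),max(v-h,0)
    t=a[v0:v+h+1,u0:u+h+1]
    s=b[max(v0-4,0):v+h+5]
    m=cv2.matchTemplate(s,t,cv2.TM_CCOEFF_NORMED);_,q,_,l=cv2.minMaxLoc(m)
    uv=(l[0]+u-u0,l[1]+max(v0-4,0)+v-v0)
    print((u,v),uv,round(q,2),cross(W[i],[(u,v)],W[j],[uv])[0])
print("lip corners / labels / divider ends spr, pil");
for p in [(186,111),(307,109),(221,113),(281,111),(186,13),(301,10)]: st(0,1,*p)
for p in [(337,115),(345,14),(460,18),(364,115)]: st(0,1,*p)
print("board corner, mat corner"); st(0,1,466,135); st(0,1,466,161); st(2,1,198,137); st(2,1,173,161)
print("sml,lrg");
for p in [(215,22),(331,22),(364,25),(479,30),(212,120),(334,119)]: st(2,1,*p)
```

```text
lip corners / labels / divider ends spr, pil
(186, 111) (342, 114) 0.74 [544.2 -27.9  62.4   3.9]
(307, 109) (18, 113) 0.87 [ 482.3 -187.9  727.4    1.2]
(221, 113) (369, 113) 0.98 [545.6 -61.9  37.6   0. ]
(281, 111) (430, 112) 0.97 [ 547.  -135.1   41.     0. ]
(186, 13) (349, 11) 0.88 [650.6 -34.4  60.2   0.7]
(301, 10) (464, 13) 0.85 [ 650.8 -161.    61.3    0.2]
(337, 115) (342, 114) 0.99 [  1541.6   -758.3 -11975.      37.4]
(345, 14) (348, 13) 0.98 [  6833.   -1423.  -18948.3     54.1]
(460, 18) (463, 14) 0.92 [ 3336.2 -3211.5 -8226.9   137.1]
(364, 115) (369, 113) 0.98 [  1464.7  -1499.5 -10849.5     65.9]
board corner, mat corner
(466, 135) (596, 138) 0.96 [ 521.3 -370.9   13.9    0.1]
(466, 161) (591, 163) 1.0 [ 487.8 -379.     1.     0.3]
(198, 137) (65, 139) 0.93 [519.8 334.9  13.9   0.8]
(173, 161) (47, 163) 1.0 [489.  375.7   0.8   0.2]
sml,lrg
(215, 22) (203, 25) 0.97 [ 2186.7  1600.7 -4997.5    36.2]
(331, 22) (318, 26) 0.98 [ 2050.6    14.9 -4628.     49.4]
(364, 25) (348, 29) 0.91 [ 1766.9  -310.3 -3782.8    42. ]
(479, 30) (612, 26) 0.95 [ 350.6  383.6 1005.    12.7]
(212, 120) (477, 118) 0.91 [486.1 106.1 756.7   1.5]
(334, 119) (321, 123) 0.98 [  829.5   -20.3 -4331.4    52.6]
```

Stereo puts the divider tops at z≈61, so the bin underside is at about 19 and the floor at about 23. The label mid-points (y -98.5) agree with the divider mids. I'll start with the large bearing and also measure the sprocket boss and the pillow block's angle.

```bash
cat >> h.py <<'E'
BIN=dict(spr=(600,-98.4,.006),pil=(595.7,-271.5,-.012),sml=(590.4,229.7,-.0105),lrg=(585.3,65.9,-.0266))
def st(tag):
    o=r.observe();print(tag,"t",round(o["time_s"],1),"pos",o["tool_pos"].round(1),"gap",round(o["finger_gap"],1),"gf",round(float(o["grasp_force"]),1),"F",o["contact_force"].round(1));return o
def pick(x,y,z,yaw=-np.pi/2,force=40):
    R=down(yaw)
    r.reach([x,y,120],R)
    print("guard",r.servo_line([x,y,z+15],velocity=150,guard=12),r.servo_line([x,y,z],velocity=40,guard=8))
    r.gripper_close(force);r.pause(.2);st("closed")
    r.servo_line([x,y,z+12],velocity=50);r.servo_line([x,y,150],velocity=200);return st("lifted")
def place(x,y,z,yaw=-np.pi/2,d=19.5):
    # z: TCP height at the pick on the mat; d: rise from mat top to bin floor
    R=down(yaw)
    r.reach([x,y,150],R)
    r.servo_line([x,y,z+d+12],velocity=150); r.pause(.1)
    g=r.servo_line([x,y,z+d-4],velocity=20,guard=5);st(f"down guard {g}")
def release():
    p=r.observe()["tool_pos"];r.gripper_open();r.pause(.1)
    r.servo_line([p[0],p[1],p[2]+20],velocity=60);r.servo_line([p[0],p[1],150],velocity=200);st("released")
E
python3 - <<'E'
from h import *
import pickle
W=pickle.load(open("w.pkl","rb"));np.set_printoptions(suppress=True,precision=2)
for i in(1,2):
    hsv=cv2.cvtColor(W[i]["color"],cv2.COLOR_BGR2HSV)
    m=((hsv[...,2]>150)&(hsv[...,1]<60)).astype(np.uint8);m[:158]=0;m[300:]=0
    for c in cv2.findContours(m,cv2.RETR_EXTERNAL,cv2.CHAIN_APPROX_NONE)[0]:
        if cv2.contourArea(c)<200: continue
        (u,v),(w,h),_=cv2.fitEllipse(c);p=onplane(W[i],[(u,v)],31)[0];print(i,(round(u),round(v)),w,h,p[:2])
    m=(hsv[...,2]>80).astype(np.uint8);m[:158]=0;m[300:]=0
    for c in cv2.findContours(m,cv2.RETR_EXTERNAL,cv2.CHAIN_APPROX_NONE)[0]:
        b=onplane(W[i],cv2.boxPoints(cv2.minAreaRect(c)),8)[:,:2]
        if abs(b[:,0].mean()-444)<8 and abs(b[:,1].mean()-15)<10:
            e=max(b[1]-b[0],b[2]-b[1],key=np.linalg.norm);print("pillow",i,b.mean(0),np.linalg.norm(e),np.arctan(e[1]/e[0]))
pick(421.5,-135,20)
E
```

```text
1 (190, 271) 25.38262176513672 28.616586685180664 [341.89 175.65]
1 (106, 271) 24.555572509765625 28.633028030395508 [341.52 293.62]
1 (511, 260) 27.71793556213379 27.974048614501953 [ 357.2  -264.77]
1 (418, 211) 45.51951217651367 46.273406982421875 [ 424.82 -130.07]
1 (211, 195) 28.816667556762695 29.761228561401367 [445.54 137.58]
1 (304, 188) 14.39363956451416 47.882164001464844 [454.52  17.73]
1 (608, 235) 67.50638580322266 182.11691284179688 [ 392.27 -399.05]
1 (45, 223) 125.77062225341797 153.48858642578125 [410.56 370.94]
pillow 1 [443.   16.2] 74.45240963453622 0.32396866126210844
2 (321, 271) 26.11905860900879 27.36647605895996 [342.28 175.78]
2 (234, 272) 25.787015914916992 27.926485061645508 [341.45 294.06]
2 (547, 211) 42.39891815185547 44.99635314941406 [ 425.32 -124.59]
2 (345, 195) 28.391679763793945 28.74612045288086 [445.79 144.68]
2 (442, 187) 14.5647554397583 45.812904357910156 [456.17  20.21]
2 (133, 231) 118.98649597167969 170.24171447753906 [398.73 427.69]
2 (41, 215) 81.91030883789062 137.23594665527344 [421.53 554.37]
pillow 2 [445.06   9.51] 74.45890370339637 0.34489561364980714
guard False False
closed t 7.6 pos [ 421.7 -135.1   20.5] gap 60.6 gf 43.1 F [-0.9 -0.7  5.7]
lifted t 8.7 pos [ 420.5 -134.6  149.1] gap 60.3 gf 43.6 F [-0.6 -0.2 -2.4]
```

Run:
```python
from h import *
x,y,w=BIN["lrg"];place(x,y,20.5,-np.pi/2+w)
release()
f=eyes.grab_frame("wrist");cv2.imwrite("pics/p1.png",f["color"])
```

```text
down guard True t 11.3 pos [584.9  65.9  36.5] gap 60.2 gf 44.0 F [ 0.3 -0.8  4.5]
released t 12.9 pos [584.1  65.9 149.2] gap 85.4 gf 0.0 F [-0.3 -0.7 -1.3]
```

View pics/p1.png

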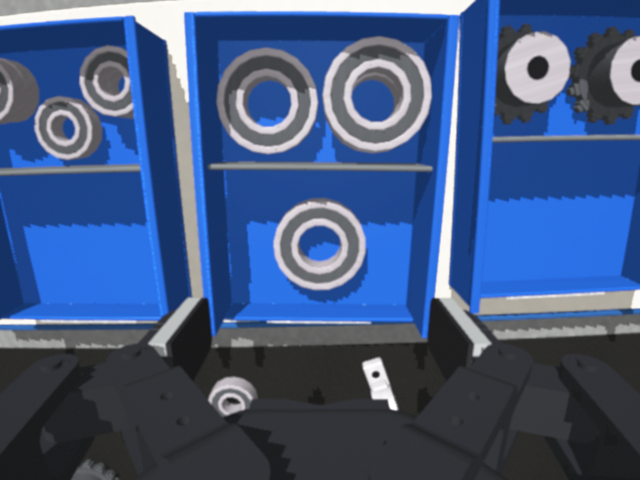

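The large bearing lies flat at (320,245), centred in its front compartment. Contact shows the floor is 16 mm above the mat top. Small bearings next.

Run:
```python
from h import *
x,y,w=BIN["sml"]
for (px,py),o in (((444,142.5),24),((352,-275),-24)):
    q=pick(px,py,23)
    if q["finger_gap"]<30: raise SystemExit("missed")
    place(x+o,y+o*w,23,-np.pi/2+w,d=16); release()
f=eyes.grab_frame("wrist");cv2.imwrite("pics/p2.png",f["color"])
```

```text
guard False False
closed t 15.6 pos [444.8 142.7  23.9] gap 37.9 gf 43.2 F [-1.9  0.2  5.1]
lifted t 16.7 pos [443.  142.3 149.1] gap 38.1 gf 40.2 F [-0.1 -0.2 -1. ]
down guard True t 19.0 pos [614.4 229.4  39.9] gap 38.4 gf 42.7 F [ 0.2 -0.8  4.1]
released t 20.7 pos [613.7 229.2 149.3] gap 85.5 gf 0.0 F [-0.6  0.1 -0.7]
guard False False
closed t 24.7 pos [ 352.5 -275.6   23.8] gap 38.4 gf 43.1 F [-0.8 -0.   5.6]
lifted t 25.8 pos [ 351.3 -274.4  149.2] gap 38.6 gf 40.2 F [-0.9 -0.1 -1. ]
down guard True t 29.3 pos [566.4 230.   39.9] gap 38.0 gf 42.6 F [-0.7 -0.7  4.6]
released t 31.0 pos [565.7 229.8 149.4] gap 85.5 gf 0.0 F [-0.5 -0.7 -1.3]
```

View pics/p2.png

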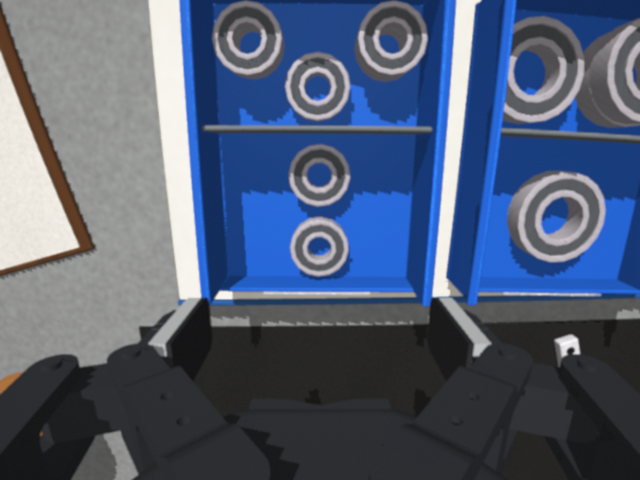

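Both small bearings lie flat side by side at (320,176) and (320,247). Next the sprocket, then a close look at the pillow block.

Run:
```python
from h import *
import pickle
q=pick(341.5,294,31,force=50)
if q["finger_gap"]<30: raise SystemExit("missed")
x,y,w=BIN["spr"];place(x,y,31,-np.pi/2+w,d=16); release()
f=eyes.grab_frame("wrist");cv2.imwrite("pics/p3.png",f["color"])
r.reach([400,14,170],down(-np.pi/2));r.pause(.2)
f=eyes.grab_frame("wrist");cv2.imwrite("pics/p4.png",f["color"]);pickle.dump(f,open("p4.pkl","wb"))
```

```text
guard False False
closed t 33.9 pos [341.8 294.3  31.5] gap 38.4 gf 50.1 F [-0.9  1.2  5.7]
lifted t 34.9 pos [340.7 293.4 149.2] gap 38.3 gf 50.5 F [-0.3  0.4 -3.8]
down guard True t 38.1 pos [599.9 -98.4  47.5] gap 37.8 gf 51.0 F [0.2 0.2 3.6]
released t 39.8 pos [599.4 -98.3 149.5] gap 85.4 gf 0.0 F [-0.5  0.4 -0.6]
```

View pics/p3.png

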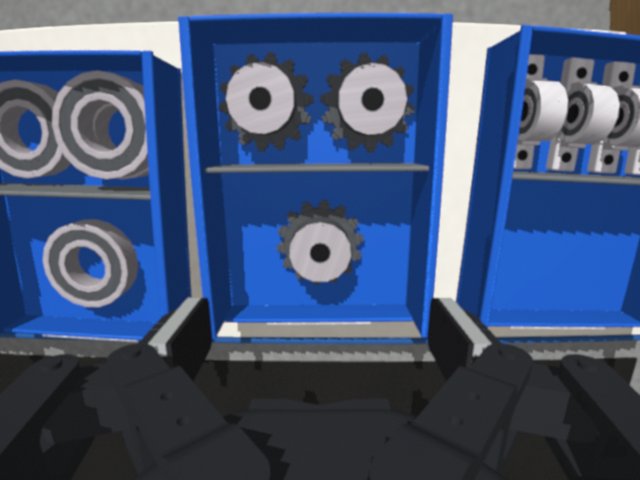

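View pics/p4.png

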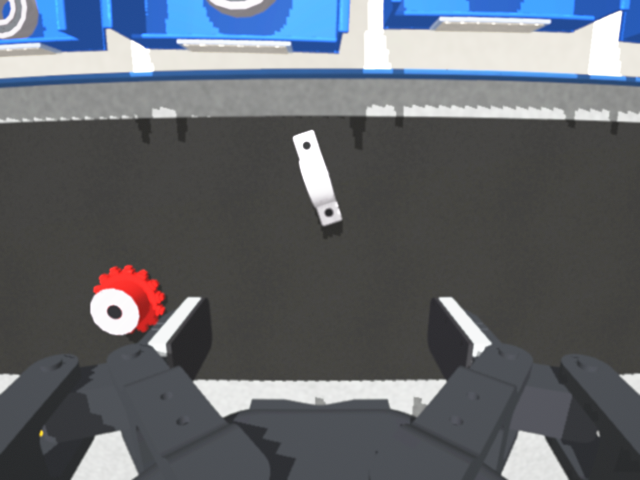

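The sprocket sits flat at (320,250) in its bin. In p4 the pillow block's foot holes are at (307,145) and (329,212). I'll cast those at z = 12.

Run:
```python
from h import *
import pickle
f=pickle.load(open("p4.pkl","rb"))
p,q=onplane(f,[(307,145),(329,212)],12)[:,:2];e=p-q;a=np.arctan2(e[1],e[0]);c=(p+q)/2
print(p,q,np.linalg.norm(e),a)
print("foot ends",(E:=onplane(f,[(303.5,133.5),(330,223)],12)[:,:2]),np.linalg.norm(E[0]-E[1]),E.mean(0))
if abs(np.linalg.norm(E[0]-E[1])-71)<6 and 430<c[0]<460:
    s=pick(c[0],c[1],30,-np.pi/2+a,40)
    if s["finger_gap"]<8: raise SystemExit("missed")
    x,y,w=BIN["pil"];place(x,y,30,-np.pi/2+w,d=16)
```

```text
[468.23366809  22.38852619] [418.05980878   5.81144348] 52.841421528945006 0.31910175910948446
foot ends [[476.45989609  24.89699923]
 [409.40534414   4.97666767]] 69.95092955837927 [442.93262011  14.93683345]
guard False False
closed t 43.4 pos [443.4  14.1  30.2] gap 15.5 gf 39.4 F [ 0.7 -0.7  1.9]
lifted t 44.5 pos [442.2  14.2 149.2] gap 15.2 gf 39.1 F [ 0.2  0.2 -1.4]
down guard True t 47.2 pos [ 595.8 -271.6   46.2] gap 15.6 gf 39.7 F [ 1.2 -0.6  3.9]
```

Run:
```python
from h import *
release()
x,y,z=r.observe()["tool_pos"];r.servo_line([x-60,y+60,250],velocity=200);r.pause(.3)
f=eyes.grab_frame("wrist");cv2.imwrite("pics/p5.png",f["color"])
```

```text
released t 49.0 pos [ 595.3 -271.3  149.5] gap 85.2 gf 0.0 F [ 0.7 -0.5  0.2]
```

View pics/p5.png

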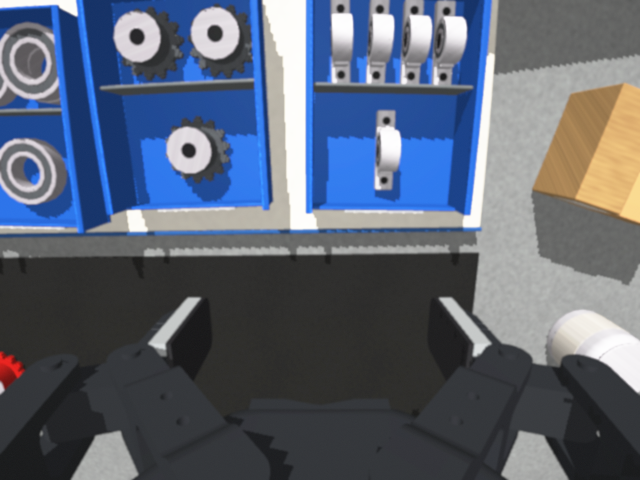

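The pillow block stands upright at (387,150), clear of the walls. The sprocket (190,150) and large bearing (32,170) are in place, and the tin at (595,340) is standing.

```bash
python3 -c "
from cell import r
print(r.close_job())"
```

```text
the job is handed in; nothing more can be done
None
```

All five spares are in the front compartments of their matching bins, set down on the floor and released, with the grease tin untouched; I handed the job in at about 50 s, and no verdict came back.

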